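Raise the blackout walls of a light table and hold its shutter open at the mark

ROBOT

A 7-joint arm with a two-finger parallel gripper is mounted at the origin on a cart in front of the work surface, level with it; the furniture and walls round the work are solid. World frame = base frame: x ahead of the robot, y to its left, z up, the work surface at z = 0. Lengths are in m, angles in rad, forces in N, time in s.
With the tool pointing down it reaches from about 0.35 to 0.9 m from the base axis. Payload 19.9 kg.
Tool frame: the origin (TCP) lies at the very end of the fingers, on their centre line; the grasp point (between the pads) lies 19 mm behind it (grip_point_offset is the distance from the TCP to the grasp point, in m); x points along the fingers, y is the direction in which the jaws open and shut, and the axes are right-handed (so a half turn about x gives the same grasp; the last joint's range is limited). The gripper opens to 85 mm and grips with 20 to 120 N. Pads are 22 mm wide; open, the fingers measure 114 mm over their backs; the gripper's body (76 mm by 85 mm) begins 54 mm behind the grasp point. The pads swing forward as they close: fully open they stand 13 mm farther back than shut.
Start: joints at [1.091, 0.417, -0.01, 1.614, 0.005, 1.111, -0.053], TCP at [0.265, -0.566, 0.231] pointing down, gripper open.
Joint ranges: [-2.81, 2.81], [-0.39, 2.02], [-1.27, 1.25], [0.06, 2.57], [-1.19, 4.33], [0.19, 2], [-2.82, 2.82]. Speed limits (rad/s): [1.89, 1.89, 2.39, 2.39, 3.01, 3.01, 3.01].

INTERFACE

Orientations are given as a 3x3 rotation matrix whose columns are the frame's x, y, z axes.
In Python, from cell import get_obs, camera, finish_job, trace, grip_point_offset gives the robot as it stands. The module is installed in compiled form; this text tells all that it offers.
- The arm moves only by the tool send_rows, never from a script. Its argument "steps" is a list of rows, each a list of 3 entries, a list of its own where there are three numbers: the opening, from -1 (shut) to 1 (fully open), so that 0 is half open, then the shift along the tool's x, y, z in cm, then the turn about the tool's x in rad. A call has 1 to 20 rows; each row is the pose to reach, as a shift and turn from the pose commanded when the call began, along the tool's axes at that moment; what a row does not reach only later rows make up. A row lasts 1/10 s, in which the tool goes at most 50 mm and 8.59 degrees, less where a joint would pass 70% of its speed; a pose out of reach is approached as far as the arm can. A call with a gripper value outside its range is refused whole. The fingers move at their own pace and stop on an object; the grip force is fixed at half the most. Time passes only in rows, so rows that repeat a pose let the fingers close. It gives the time, the measured TCP pose, the force and the opening at its end, in the units of the state.
- get_obs(): the state, without advancing time (a new reading comes with each control period).
- camera(name): name is "scene" or "top"; returns a dict with "pixels" (420x560x3 uint8, blue, green, red), "fovy" (degrees; the focal length in pixels is half the picture's height over the tangent of half this angle, whatever the lens; pixels are square), "cx", "cy" (the principal point, pixels), "cam_to_world" (4x4, takes a point from camera to world coordinates). Camera axes: x right, y up, looking along -z (the intrinsics and any distortion apply to the point x, -y, -z); pixel columns grow to the right and rows downward; lengths in m; the calibration is good to about 2 mm. A picture is of the moment at which its call begins. There is no depth.
- finish_job(): hands the job in, once; it reports no verdict.
Trained networks look in a picture, given as the dict that the camera call returned (one of the last four; its "shot" number tells which), for a name from the list of things; names that differ only in an ending like _2 or _b are one class to them, and where a whole thing is asked for, a point or a joint stands for the part that bears it (a point fixed in the world has none). Each returns a list of dicts, best first, with "p" (0 to 1); they miss things now and then, are a little off and sometimes report something else, mostly with a low value. They report only what shows in the picture. A call takes as long as a camera call.
- trace(picture, label): "pixels" (420x560 bool, what is visible of it) and "extent" ([left, top, right, bottom] in pixels, round what is visible of it).
The state is a dict: "t": time; "q": joint angles; "joint_velocities": joint speeds; "joint_torque": joint torques, N m; "position": TCP position; "tcp_rot": TCP orientation; "contact_force": force on the tool from outside, world axes, zero at the start; "ft_torque": the same for the moment, N m; "opening": finger opening in m.
Only numpy, scipy, OpenCV 4.12 (cv2) and the standard library are available. Lean on these libraries where they do the work, as an engineer would, in place of code of your own. Each camera call takes 0.05 s, during which the arm holds its last target. There are 200 camera calls.

TASK

A dish waits on the blue-light viewing table under the folded blackout walls: raise the three hinged black walls fully upright, the rear one first because it lies over the other two, and draw the shutter only when all three are up, so that no stray light gets to the dish. Then pull the spring-return shutter handle on the right side out until its pointer stands at the line of the red rider on the scale. The shutter shuts by itself when let go, so finish still holding it steadily at the mark, without having disturbed the dish or the things standing around.

Things in the scene. Friction and masses are not known exactly. Their poses are not given: they have to be found in the camera images.
- light_table: blue-light viewing table: white case 150 mm (x) by 164 mm (y), fixed to the bench, clear stage glass inside (30 mm above the bench), fixed upright white front wall towards the robot (inner face 62 mm from the centre, top 120 mm above the bench), three hinged black walls. Origin: under the case's centre, on the bench. Its x points to its rear (away from the robot), y to its left, z up
- rear_wall (a joint): opening angle of the rear blackout wall about its hinge, rad: 0 = folded flat inward (starts within 0.2 of it), 1.571 = upright against its stop (it cannot go further). The hinge is stiff (about 0.05 N m) and the wall stays wherever it is left. It lies over the left and right walls, so it has to be raised before them. The panel is 134 mm wide and 46 mm tall.
- left_wall (a joint): opening angle of the left blackout wall about its hinge, rad: 0 = folded flat inward (starts within 0.2 of it), 1.571 = upright against its stop (it cannot go further). The hinge is stiff (about 0.05 N m) and the wall stays wherever it is left. The panel is 116 mm long (along x) and 64 mm tall.
- right_wall (a joint): opening angle of the right blackout wall about its hinge, rad: 0 = folded flat inward (starts within 0.2 of it), 1.571 = upright against its stop (it cannot go further). The hinge is stiff (about 0.05 N m) and the wall stays wherever it is left. The panel is 116 mm long (along x) and 64 mm tall.
- rear_knob (a point): centre of the rear wall's barrel pull: metal cylinder 12 mm across, 18 mm long, parallel to the hinge (light table's y axis), 20 mm off the middle of the 3 mm panel and 32 mm from the hinge line. Folded it is on top; it swings with the wall and ends 32 mm above the hinge, 20 mm outside it (+x of the light table). The cylinder spins on its pin, so fingers on its flat ends can keep pointing down
- rear_hinge (a point): point on the hinge line of the rear wall level with its pull; the hinge line runs along the light table's own y axis; fixed to the case. The wall stands up on this line
- left_knob (a point): centre of the left wall's barrel pull: metal cylinder 12 mm across, 18 mm long, parallel to the hinge (light table's x axis), 20 mm off the middle of the 3 mm panel and 50 mm from the hinge line. Folded it is on top; it swings with the wall and ends 50 mm above the hinge, 20 mm outside it (+y of the light table). The cylinder spins on its pin, so fingers on its flat ends can keep pointing down
- left_hinge (a point): point on the hinge line of the left wall level with its pull; the hinge line runs along the light table's own x axis; fixed to the case. The wall stands up on this line
- right_knob (a point): centre of the right wall's barrel pull: metal cylinder 12 mm across, 18 mm long, parallel to the hinge (light table's x axis), 20 mm off the middle of the 3 mm panel and 50 mm from the hinge line. Folded it is on top; it swings with the wall and ends 50 mm above the hinge, 20 mm outside it (-y of the light table). The cylinder spins on its pin, so fingers on its flat ends can keep pointing down
- right_hinge (a point): point on the hinge line of the right wall level with its pull; the hinge line runs along the light table's own x axis; fixed to the case. The wall stands up on this line
- shutter: the spring-return shutter slide (plate, steel rod and black handle in one). It slides straight out of the right side of the case along the light table's own -y, 0 to 55 mm; the origin coincides with that of the light table while shut. The spring pulls it shut: 3 N at the start, rising by 1.2 N every 10 mm; let go, it shuts
- shutter_grip (a point): grip point of the shutter handle, 13 mm below its top: an upright black plate 36 mm (light table's x) by 10 mm (y, the pull direction) by 45 mm tall, its top 59 mm above the bench; while shut, 59 mm of free space (with the 9 mm rod low in it) between it and the case
- pointer (a point): white pointer with a black line on the handle's side facing the robot, over the scale bar; moves with the handle
- rider_line (a point): red rider clamped to the scale bar (20 x 8 x 7 mm, fixed), 22 to 42 mm from the scale's zero; the point lies on the white line across its top. Its axes are parallel to those of the light table. The shutter is at the mark when pointer and rider line have the same place along the light table's own y
- scale_zero (a point): zero stroke of the scale bar (fixed, on the light table's right side); the pointer stands over it while the shutter is shut
- dish_centre (a point): centre of the lidded clear dish, 62 mm in diameter and 15 mm tall, standing on the stage glass between four locating pins, under the folded walls
- kitchen_timer_centre (a point): bystander: centre of the white digital timer with three buttons, 60 x 62 x 18 mm, left of the light table
- flask_centre (a point): bystander: half-way up the 64 mm wide, 106 mm tall conical flask, left of the light table
- red_vial_centre (a point): bystander: half-way up the red-capped vial, 25 mm wide and 47 mm tall, left of the light table

How it is judged:
By the outcome, as a careful person would: the job done as asked, in the order asked, and still so for the second after the job is handed in, while the arm keeps its last pose, push and grip.
It also fails if it takes over 66 s, if anything falls off the work surface, if the arm or the gripper's body presses on something with over 40 N, if the wrist force passes 120 N, or if a joint passes its speed limit or range.

## Working session

There is one attempt and no reset: what is moved stays moved. The work goes in short steps, Python scripts to look and compute and a tool call to move; the robot and the scene stay as the last step left them, time stands still between calls to the robot, and variables do not carry over. Pictures are saved under pics/ and viewed, about 8 in all and at most 12, crops included, and the job is handed in when it is done.

Besides the shell and the picture viewer there is one more tool, called by a JSON object that holds its "api" and its "payload", one argument or row to a line. send_rows: Moves the arm, as the interface text tells. Its arguments: {"type":"object","properties":{"steps":{"type":"array","items":{"type":"array"}}},"required":["steps"]}

```bash
mkdir -p pics
python3 - <<'E'
from cell import *
import cv2,numpy as np
print(grip_point_offset)
o=get_obs()
for k in o: print(k,np.round(o[k],3).tolist())
for n in("scene","top"):
    c=camera(n); cv2.imwrite(f"pics/{n}0.png",c["pixels"])
    print(n,[(k,np.round(v,4).tolist()) for k,v in c.items() if k!="pixels"])
    for l in ["light_table","rear_knob","left_knob","right_knob","shutter_grip","rider_line","pointer","scale_zero"]:
        try:
            r=trace(c,l)
            for d in r[:2]:
                ys,xs=np.nonzero(d["pixels"]); print(l,round(d["p"],2),d["extent"],xs.mean().round(1),ys.mean().round(1))
        except Exception as e: print(l,e)
E
```

```text
0.0187
t 0.0
q [1.091, 0.418, -0.01, 1.614, 0.005, 1.111, -0.053]
joint_velocities [0.001, -0.001, -0.0, -0.001, -0.001, 0.001, -0.001]
joint_torque [0.003, -86.442, 0.681, -43.489, 0.019, 0.007, -0.0]
position [0.265, -0.566, 0.231]
tcp_rot [[-0.001, 0.424, -0.906], [0.001, -0.906, -0.424], [-1.0, -0.001, 0.0]]
contact_force [-0.402, -0.431, -0.319]
ft_torque [0.045, -0.001, -0.03]
opening 0.086
scene [('fovy', 53.1903), ('cx', 280.0385), ('cy', 213.3236), ('cam_to_world', [[-0.8668, 0.288, -0.407, 0.13], [-0.4986, -0.4992, 0.7087, 0.7], [0.0009, 0.8173, 0.5763, 0.6024], [0.0, 0.0, 0.0, 1.0]]), ('shot', 1)]
light_table 0.76 [262.0, 167.3, 350.2, 256.0] 306.1 212.7
rear_knob 0.55 [267.0, 181.7, 312.4, 211.1] 288.6 196.8
right_knob 0.83 [297.9, 190.8, 328.0, 207.1] 311.8 199.1
shutter_grip 0.72 [313.1, 174.8, 322.7, 191.4] 317.1 182.2
pointer 0.5 [308.3, 171.9, 327.7, 189.1] 317.1 181.6
scale_zero 0.76 [255.1, 172.8, 351.7, 258.7] 305.9 213.1
top [('fovy', 45.2199), ('cx', 286.8241), ('cy', 219.0867), ('cam_to_world', [[0.0186, 0.9965, -0.0811, 0.4151], [-0.9994, 0.021, 0.0284, 0.1178], [0.03, 0.0805, 0.9963, 1.112], [0.0, 0.0, 0.0, 1.0]]), ('shot', 2)]
light_table 0.82 [297.1, 191.5, 429.2, 278.7] 343.7 231.4
rear_knob 0.75 [307.5, 199.1, 370.2, 223.6] 339.6 211.7
left_knob 0.58 [306.9, 225.2, 337.3, 260.7] 321.5 240.9
right_knob 0.87 [340.1, 222.1, 371.2, 261.6] 353.3 241.4
shutter_grip 0.83 [377.2, 207.6, 410.1, 231.2] 398.9 216.6
pointer 0.76 [378.9, 207.0, 410.6, 229.8] 398.7 216.0
scale_zero 0.59 [298.8, 194.2, 429.6, 275.3] 344.3 231.7
```

Run:
```python
import cv2
a=cv2.imread("pics/top0.png");b=cv2.imread("pics/scene0.png")
cv2.imwrite("pics/topc.png",cv2.resize(a[175:295,280:440],None,fx=5,fy=5,interpolation=3))
cv2.imwrite("pics/scc.png",b)
```

```text
(no output)
```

View pics/topc.png

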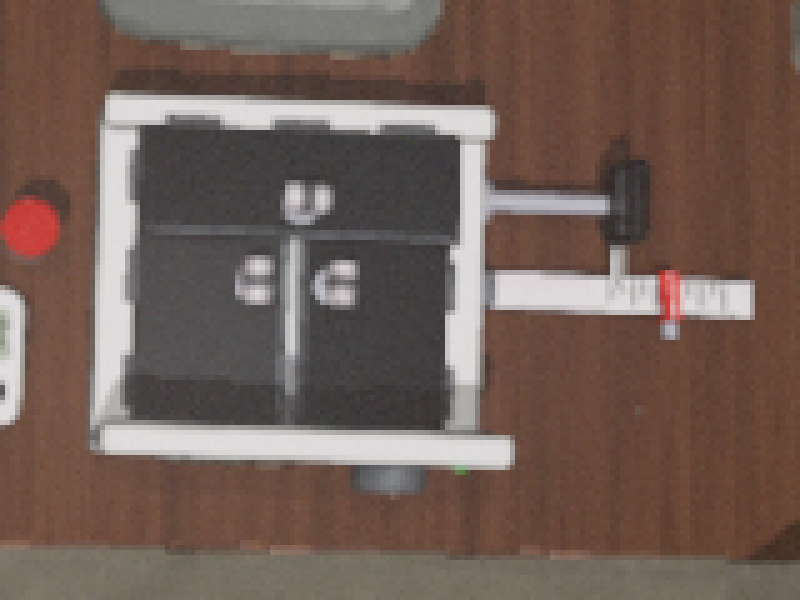

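View pics/scc.png

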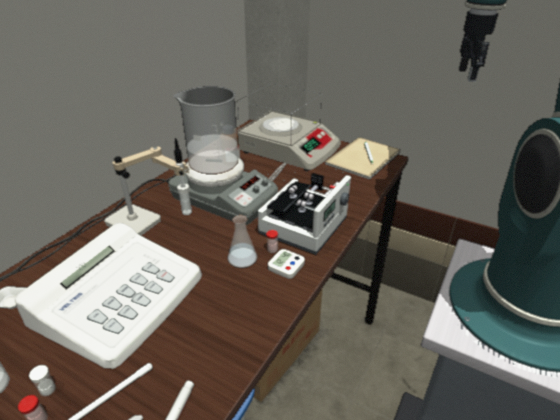

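The top view shows the table nearly axis-aligned: pulls near (341,215), (331,231) and (347,232), handle at (406,215), rider at (414,235). The scene view shows a stirrer behind the table and a balance further back to the right. I'll zoom in for triangulation.

Run:
```python
import cv2
b=cv2.imread("pics/scene0.png")
cv2.imwrite("pics/scz.png",cv2.resize(b[160:260,250:360],None,fx=6,fy=6,interpolation=cv2.INTER_CUBIC))
```

```text
(no output)
```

View pics/scz.png

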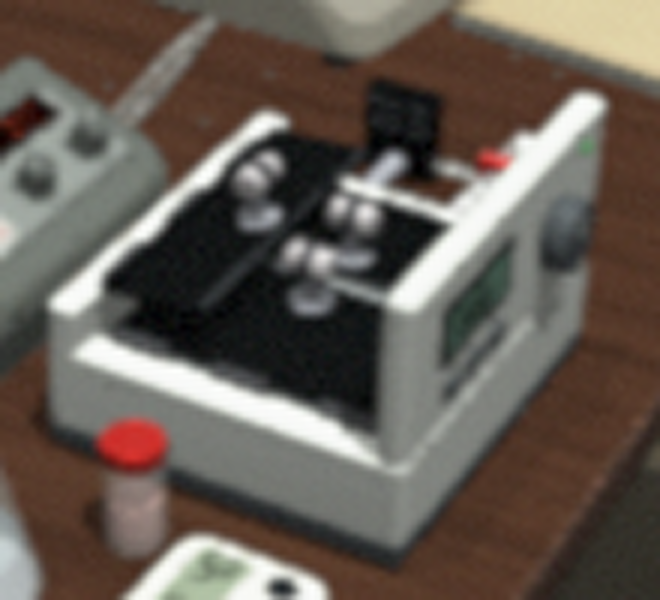

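```bash
cat > h.py <<'E'
import numpy as np
from scipy.optimize import least_squares
def proj(c,P):
    T=c["cam_to_world"]; p=(np.atleast_2d(P)-T[:3,3])@T[:3,:3]
    f=210/np.tan(np.radians(c["fovy"]/2))
    return np.c_[c["cx"]+f*p[:,0]/-p[:,2], c["cy"]-f*p[:,1]/-p[:,2]]
def ray_z(c,uv,z):
    return least_squares(lambda q:(proj(c,[q[0],q[1],z])-uv).ravel(),[.5,0]).x
def tri(cs,uvs):
    return least_squares(lambda P:np.concatenate([(proj(c,P)-u).ravel() for c,u in zip(cs,uvs)]),[.5,0,.06])
E
python3 - <<'E'
from h import *; from cell import *
S=camera("scene");T=camera("top")
s=lambda u,v:np.array([250+u/6-.4,160+v/6-.4]); t=lambda u,v:np.array([280+u/5-.4,175+v/5-.4])
D={"rear":(s(258,176),t(309,192)),"right":(s(354,214),t(344,283)),"left":(s(307,257),t(259,281)),
"handletop":(s(405,92),t(630,202)),"riderred":(s(492,159),t(670,295)),"fw_left_in":(s(393,300),t(103,426)),"fw_right_in":(s(575,97),t(513,437)),"rear_left":(s(55,300),t(107,95))}
for k,(a,b) in D.items():
    r=tri([S,T],[a,b]); print(k,r.x.round(4),"res",r.fun.round(1))
A=ray_z(T,t(103,426),.12);B=ray_z(T,t(513,437),.12);C=ray_z(T,t(107,95),.06);E_=ray_z(T,t(495,107),.06);H=ray_z(T,t(630,202-40),.059);H2=ray_z(T,t(630,202),.059)
print(A,B,C,E_,H,H2, np.linalg.norm(A-B),np.linalg.norm(C-E_), np.arctan2(*(A-B)[::1]),np.arctan2(*(C-E_)))
E
```

```text
rear [ 0.5123 -0.0222  0.0949] res [-0.2 -0.   0.1  0.2]
right [ 0.4774 -0.0386  0.0797] res [ 0.4  0.  -0.1 -0.3]
left [ 0.4782 -0.0031  0.08  ] res [ 0.8  0.  -0.3 -0.6]
handletop [ 0.5148 -0.1624  0.0609] res [ 0.2  0.  -0.1 -0.1]
riderred [ 0.4799 -0.1891  0.0238] res [ 1.3  0.  -0.4 -1. ]
fw_left_in [0.4157 0.0616 0.1209] res [-0.3 -0.   0.1  0.2]
fw_right_in [ 0.4156 -0.1003  0.1183] res [ 0.4  0.  -0.1 -0.3]
rear_left [0.5531 0.0594 0.0722] res [-0.3 -0.   0.1  0.2]
[0.41620417 0.0617328 ] [ 0.41489727 -0.10023283] [0.55513818 0.05894671] [ 0.55373922 -0.10530711] [ 0.53172879 -0.16304492] [ 0.51473811 -0.16303682] 0.1619708994892233 0.16425977759384394 0.008068833528309546 0.00851683312240172
```

View pics/top0.png

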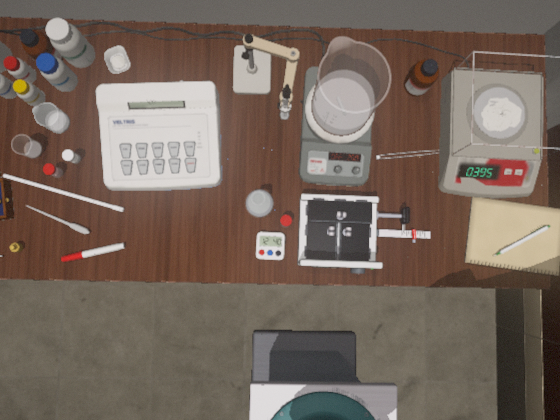

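{"api": "send_rows", "payload": {
  "steps": [
    [0, [0, -3, -3.5], 0.04],
    [0, [0, -6, -7], 0.08],
    [0, [0, -9, -10.5], 0.12],
    [0, [0, -12, -14], 0.16],
    [0, [0, -15, -17.5], 0.2],
    [0, [0, -18, -21], 0.24],
    [0, [0, -21, -24.5], 0.28],
    [0, [0, -24, -28], 0.32],
    [0, [0, -27, -31.5], 0.36],
    [0, [0, -30, -35], 0.4],
    [0, [0, -33, -38.5], 0.446],
    [0, [0, -36, -42], 0.446],
    [0, [0, -38.8, -45.5], 0.446],
    [0, [0, -38.8, -45.5], 0.446],
    [0, [0, -38.8, -45.5], 0.446],
    [0, [0, -38.8, -45.5], 0.446]
  ]
}}

```text
t: 2.6
position: [0.5123, -0.0227, 0.2312]
tcp_rot: [[-0.0, -0.009, -1.0], [-0.0, -1.0, 0.009], [-1.0, 0.0, 0.0]]
contact_force: [0.1, 0.2, 0.9]
opening: 0.043
```

Knobs, stirrer and vessel are clear: the vessel's front rim is near (350,120) in the top view. I'll check how close it is behind the rear wall.

Run:
```python
from h import *; from cell import *
import cv2
T=camera("top");S=camera("scene")
for z in(.1,.15,.2,.25): print(z,ray_z(T,[350,118],z),ray_z(T,[345,141],z))
for l in["rear_knob","left_knob","right_knob"]:
  for d in trace(S,l)[:1]: print(l,d["p"],d["extent"])
cv2.imwrite("pics/s1.png",cv2.resize(S["pixels"][130:260,240:380],None,fx=5,fy=5,interpolation=2))
```

```text
0.1 [ 0.70860546 -0.0370739 ] [ 0.66030722 -0.02720618]
0.15 [ 0.69410397 -0.0294219 ] [ 0.6481921  -0.02004174]
0.2 [ 0.67960249 -0.0217699 ] [ 0.63607699 -0.01287729]
0.25 [ 0.665101   -0.01411789] [ 0.62396187 -0.00571284]
rear_knob 0.69 [256.9, 171.7, 349.8, 259.3]
left_knob 0.85 [271.5, 202.3, 316.5, 227.5]
right_knob 0.68 [298.7, 192.1, 328.1, 209.1]
```

View pics/s1.png

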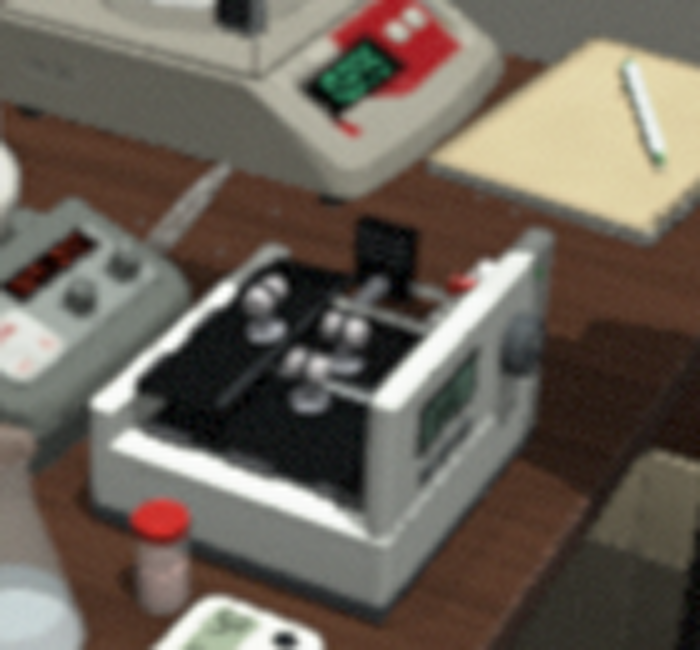

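{"api": "send_rows", "payload": {
  "steps": [
    [0, [4, 0, 0], 0],
    [0, [8, 0, 0], 0],
    [0, [11, 0, 0], 0],
    [0, [13, 0, 0], 0],
    [0, [14.2, 0, 0], 0],
    [0, [14.8, 0, 0], 0],
    [0, [14.8, 0, 0], 0],
    [-1, [14.8, 0, 0], 0],
    [-1, [14.8, 0, 0], 0],
    [-1, [14.8, 0, 0], 0],
    [-1, [14.8, 0, 0], 0],
    [-1, [14.8, 0, 0], 0],
    [-1, [14.8, 0, 0], 0]
  ]
}}

```text
t: 4.15
position: [0.5128, -0.0209, 0.0841]
tcp_rot: [[0.001, -0.007, -1.0], [0.001, -1.0, 0.007], [-1.0, -0.001, -0.001]]
contact_force: [-1.7, 6.2, 1.7]
opening: 0.0163
```

{"api": "send_rows", "payload": {
  "steps": [
    [-1, [-0.4, 0, -0.3], 0],
    [-1, [-0.76, 0, -0.66], 0],
    [-1, [-1.05, 0, -1.05], 0],
    [-1, [-1.3, 0, -1.48], 0],
    [-1, [-1.48, 0, -1.94], 0],
    [-1, [-1.61, 0, -2.41], 0],
    [-1, [-1.67, 0, -2.9], 0],
    [-1, [-1.67, 0, -3.39], 0],
    [-1, [-1.6, 0, -3.88], 0],
    [-1, [-1.47, 0, -4.36], 0],
    [-1, [-1.3, 0, -4.75], 0],
    [-1, [-1.11, 0, -5.13], 0],
    [-1, [-1.05, 0, -5.35], 0],
    [-1, [-1.05, 0, -5.35], 0],
    [-1, [-1.05, 0, -5.35], 0]
  ]
}}

```text
t: 5.65
position: [0.5641, -0.0217, 0.0941]
tcp_rot: [[-0.004, -0.008, -1.0], [0.0, -1.0, 0.008], [-1.0, 0.0, 0.004]]
contact_force: [-17.3, 3.7, 13.2]
opening: 0.0158
```

{"api": "send_rows", "payload": {
  "steps": [
    [-1, [0, 0, 0.2], 0],
    [0, [0, 0, 0.2], 0],
    [0, [0, 0, 0.2], 0],
    [0, [0, 0, 0.2], 0],
    [0, [0, 0, 0.2], 0],
    [0, [-2, 0, 0.2], 0],
    [0, [-5, 0, 0.2], 0],
    [0, [-9, 0, 0.2], 0],
    [0, [-12, 0, 0.2], 0],
    [0, [-12, 0, 0.2], 0]
  ]
}}

```text
t: 6.65
position: [0.5659, -0.0221, 0.2179]
tcp_rot: [[0.006, -0.008, -1.0], [-0.0, -1.0, 0.008], [-1.0, 0.0, -0.006]]
contact_force: [0.2, 0.6, -0.6]
opening: 0.0425
```

Run:
```python
from h import *; from cell import *
import cv2
o=get_obs();print(np.round(o["q"],3),np.round(o["position"],4))
T=camera("top");S=camera("scene")
a=cv2.resize(S["pixels"][150:260,240:370],None,fx=6,fy=6,interpolation=2)
cv2.imwrite("pics/s2.png",a[:600,:800]);cv2.imwrite("pics/top2.png",T["pixels"])
```

```text
[ 0.245  0.34  -0.322  1.773  0.124  1.042 -1.7  ] [ 0.5659 -0.0221  0.2179]
```

View pics/s2.png

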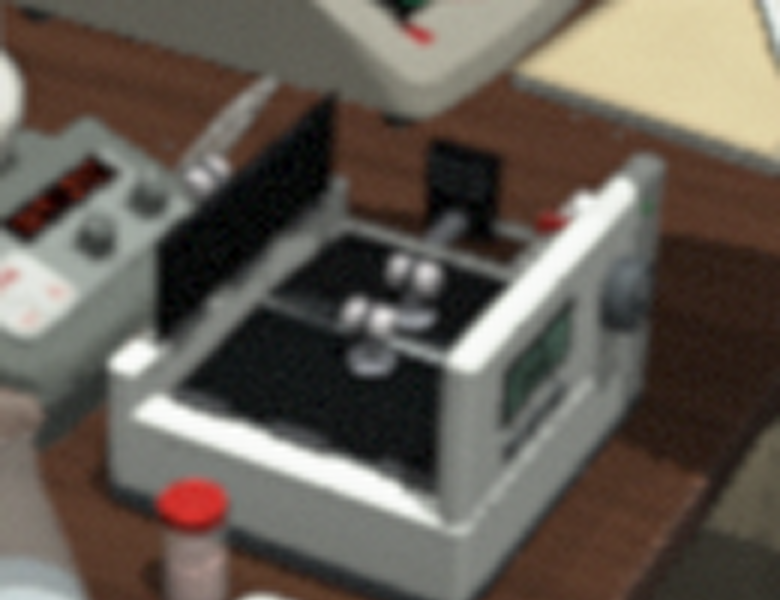

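{"api": "send_rows", "payload": {
  "steps": [
    [0, [0, -0.3, 1.5], -0.14],
    [0, [0, -0.6, 3], -0.28],
    [0, [0, -0.9, 4.5], -0.42],
    [0, [0, -1.2, 6], -0.56],
    [0, [0, -1.5, 7.5], -0.7],
    [0, [0, -1.9, 8.8], -0.84],
    [0, [0, -1.9, 8.8], -0.98],
    [0, [0, -1.9, 8.8], -1.12],
    [0, [0, -1.9, 8.8], -1.26],
    [0, [0, -1.9, 8.8], -1.4],
    [0, [0, -1.9, 8.8], -1.54],
    [0, [0, -1.9, 8.8], -1.571],
    [0, [0, -1.9, 8.8], -1.571],
    [0, [0, -1.9, 8.8], -1.571]
  ]
}}

```text
t: 8.15
position: [0.476, -0.0024, 0.2134]
tcp_rot: [[-0.001, 1.0, -0.011], [0.0, -0.011, -1.0], [-1.0, -0.001, -0.0]]
contact_force: [0.8, 0.2, -0.4]
opening: 0.043
```

{"api": "send_rows", "payload": {
  "steps": [
    [0, [4, 0.1, 0], 0],
    [0, [8, 0.2, 0], 0],
    [0, [11, 0.2, 0], 0],
    [0, [13, 0.2, 0], 0],
    [0, [14, 0.2, 0], 0],
    [0, [14.4, 0.2, 0], 0],
    [0, [14.4, 0.2, 0], 0],
    [-1, [14.4, 0.2, 0], 0],
    [-1, [14.4, 0.2, 0], 0],
    [-1, [14.4, 0.2, 0], 0],
    [-1, [14.4, 0.2, 0], 0],
    [-1, [14.4, 0.2, 0], 0],
    [-1, [14.4, 0.2, 0], 0]
  ]
}}

```text
t: 9.45
position: [0.478, -0.003, 0.07]
tcp_rot: [[-0.0, 1.0, -0.009], [-0.001, -0.009, -1.0], [-1.0, -0.0, 0.001]]
contact_force: [-3.1, -3.8, 1.0]
opening: 0.0156
```

{"api": "send_rows", "payload": {
  "steps": [
    [-1, [-0.69, 0, -0.41], 0],
    [-1, [-1.27, 0, -0.88], 0],
    [-1, [-1.78, 0, -1.43], 0],
    [-1, [-2.22, 0, -2.05], 0],
    [-1, [-2.56, 0, -2.72], 0],
    [-1, [-2.8, 0, -3.43], 0],
    [-1, [-2.94, 0, -4.16], 0],
    [-1, [-2.98, 0, -4.91], 0],
    [-1, [-2.92, 0, -5.66], 0],
    [-1, [-2.78, 0, -6.3], 0],
    [-1, [-2.59, 0, -6.84], 0],
    [-1, [-2.48, 0, -7.1], 0],
    [-1, [-2.48, 0, -7.1], 0],
    [-1, [-2.48, 0, -7.1], 0]
  ]
}}

```text
t: 10.85
position: [0.4796, 0.067, 0.0968]
tcp_rot: [[0.002, 1.0, -0.01], [-0.003, -0.01, -1.0], [-1.0, 0.002, 0.003]]
contact_force: [-17.4, -15.2, 52.4]
opening: 0.0158
```

{"api": "send_rows", "payload": {
  "steps": [
    [-1, [-0.3, 0, 0], 0],
    [-1, [-0.4, 0, -0.1], 0],
    [-1, [-0.4, 0, -0.1], 0]
  ]
}}

```text
t: 11.15
position: [0.4789, 0.0666, 0.0981]
tcp_rot: [[-0.0, 1.0, -0.011], [-0.003, -0.011, -1.0], [-1.0, -0.0, 0.003]]
contact_force: [6.0, -17.5, -15.4]
opening: 0.0155
```

{"api": "send_rows", "payload": {
  "steps": [
    [-1, [0.1, 0, 0.1], 0],
    [0, [0.1, 0, 0.1], 0],
    [0, [0.1, 0, 0.1], 0],
    [0, [0.1, 0, 0.1], 0],
    [0, [0.1, 0, 0.1], 0],
    [0, [-2, 0, 0.1], 0],
    [0, [-5, 0, 0.1], 0],
    [0, [-8, 0, 0.1], 0],
    [0, [-9, 0, 3], 0],
    [0, [-9, 0, 6], 0],
    [0, [-9, 0, 9], 0],
    [0, [-9, 0, 10.6], 0],
    [0, [-9, 0, 10.6], 0],
    [0, [-9, 0, 10.6], 0]
  ]
}}

```text
t: 12.55
position: [0.478, -0.036, 0.1886]
tcp_rot: [[0.0, 1.0, -0.008], [0.0, -0.008, -1.0], [-1.0, 0.0, -0.0]]
contact_force: [-0.1, 0.4, -0.2]
opening: 0.0424
```

Run:
```python
from h import *; from cell import *
import cv2
T=camera("top");S=camera("scene")
a=cv2.resize(S["pixels"][150:250,240:370],None,fx=6,fy=6,interpolation=2)
cv2.imwrite("pics/s3.png",a[:600,:800])
```

```text
(no output)
```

View pics/s3.png

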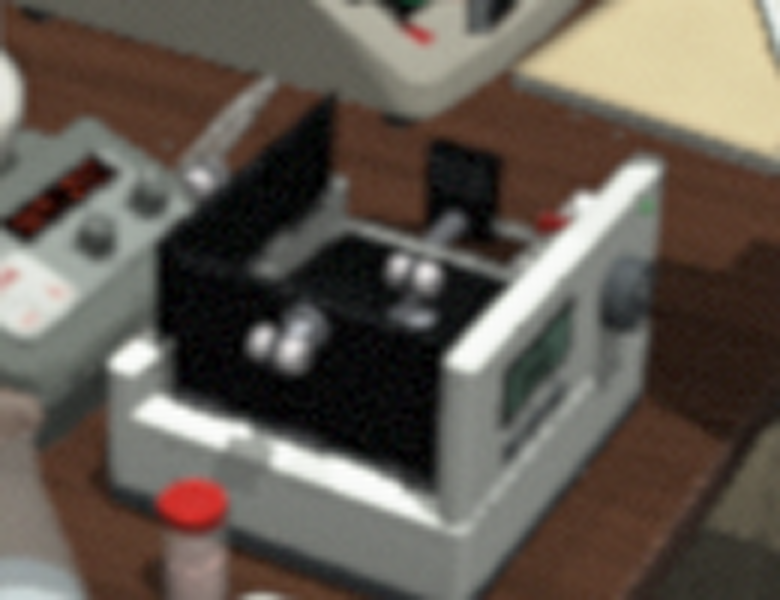

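The left wall is upright, with its pull at about crop (280,345). The right wall comes next.

{"api": "send_rows", "payload": {
  "steps": [
    [0, [4, 0, 0.3], 0],
    [0, [8, 0, 0.3], 0],
    [0, [10.5, 0, 0.3], 0],
    [0, [11.6, 0, 0.3], 0],
    [0, [12, 0, 0.3], 0],
    [0, [12, 0, 0.3], 0],
    [-1, [12, 0, 0.3], 0],
    [-1, [12, 0, 0.3], 0],
    [-1, [12, 0, 0.3], 0],
    [-1, [12, 0, 0.3], 0],
    [-1, [12, 0, 0.3], 0],
    [-1, [12, 0, 0.3], 0]
  ]
}}

```text
t: 13.85
position: [0.4774, -0.0391, 0.0691]
tcp_rot: [[-0.001, 1.0, -0.008], [0.0, -0.008, -1.0], [-1.0, -0.001, -0.0]]
contact_force: [-5.0, 3.2, 1.8]
opening: 0.0157
```

{"api": "send_rows", "payload": {
  "steps": [
    [-1, [-0.7, 0, 0.41], 0],
    [-1, [-1.29, 0, 0.88], 0],
    [-1, [-1.82, 0, 1.43], 0],
    [-1, [-2.28, 0, 2.05], 0],
    [-1, [-2.65, 0, 2.72], 0],
    [-1, [-2.91, 0, 3.43], 0],
    [-1, [-3.08, 0, 4.16], 0],
    [-1, [-3.14, 0, 4.91], 0],
    [-1, [-3.11, 0, 5.66], 0],
    [-1, [-3.0, 0, 6.3], 0],
    [-1, [-2.85, 0, 6.84], 0],
    [-1, [-2.8, 0, 7.1], 0],
    [-1, [-2.8, 0, 7.1], 0],
    [-1, [-2.8, 0, 7.1], 0]
  ]
}}

```text
t: 15.25
position: [0.4763, -0.1082, 0.0963]
tcp_rot: [[-0.002, 1.0, -0.006], [0.002, -0.006, -1.0], [-1.0, -0.002, -0.002]]
contact_force: [-6.2, 15.2, -6.5]
opening: 0.0158
```

{"api": "send_rows", "payload": {
  "steps": [
    [-1, [0, 0, -0.15], 0],
    [0, [0, 0, -0.15], 0],
    [0, [0, 0, -0.15], 0],
    [0, [0, 0, -0.15], 0],
    [0, [0, 0, -0.15], 0],
    [0, [-2, 0, -0.1], 0],
    [0, [-5, 0, 0], 0],
    [0, [-8, 1, 1], 0.14],
    [0, [-10, 2, 3], 0.28],
    [0, [-10, 3, 5], 0.42],
    [0, [-10, 3.8, 5.3], 0.56],
    [0, [-10, 3.8, 5.3], 0.7],
    [0, [-10, 3.8, 5.3], 0.84],
    [0, [-10, 3.8, 5.3], 0.98],
    [0, [-10, 3.8, 5.3], 1.12],
    [0, [-10, 3.8, 5.3], 1.26],
    [0, [-10, 3.8, 5.3], 1.4],
    [0, [-10, 3.8, 5.3], 1.54],
    [0, [-10, 3.8, 5.3], 1.571],
    [0, [-10, 3.8, 5.3], 1.571]
  ]
}}

```text
t: 17.25
position: [0.515, -0.1637, 0.1967]
tcp_rot: [[0.0, -0.006, -1.0], [-0.0, -1.0, 0.006], [-1.0, 0.0, -0.0]]
contact_force: [-0.2, -0.0, 0.1]
opening: 0.043
```

Run:
```python
from h import *; from cell import *
import cv2
T=camera("top");S=camera("scene")
a=cv2.resize(S["pixels"][150:250,240:370],None,fx=6,fy=6,interpolation=2)
cv2.imwrite("pics/s4.png",a[:600,:800])
b=cv2.resize(T["pixels"][170:290,285:445],None,fx=5,fy=5,interpolation=2)
cv2.imwrite("pics/t4.png",b)
print(np.round(get_obs()["position"],4), get_obs()["tcp_rot"].round(3).tolist())
```

```text
[ 0.5149 -0.1637  0.1966] [[0.0, -0.005, -1.0], [0.0, -1.0, 0.005], [-1.0, -0.0, -0.0]]
```

View pics/s4.png

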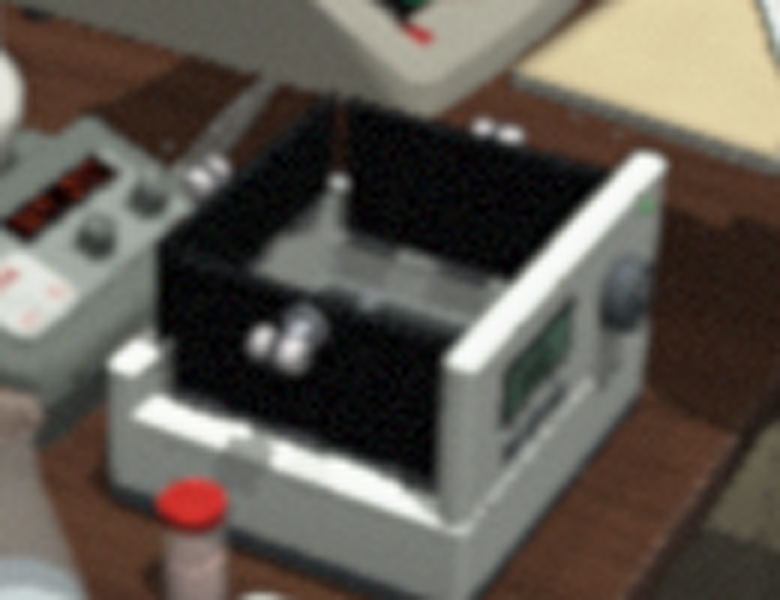

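All three walls stand up. Now I'll measure the scale and rider precisely from the earlier unobstructed top view and the current one.

Run:
```python
from cell import *
import cv2,numpy as np
a=cv2.imread("pics/top0.png")
b=np.mean([camera("top")["pixels"].astype(float) for _ in range(4)],0).astype(np.uint8)
f=lambda i:cv2.resize(i[220:245,372:434],None,fx=12,fy=12,interpolation=cv2.INTER_CUBIC)
cv2.imwrite("pics/cmp.png",np.vstack([f(a),f(b)]))
for r in range(231,239): print(r,a[r,396:432,1].tolist())
print(a[235,396:432,2].tolist())
```

```text
231 [215, 214, 217, 218, 218, 199, 204, 175, 199, 216, 193, 208, 192, 208, 211, 158, 76, 96, 124, 108, 174, 172, 182, 181, 173, 176, 153, 164, 155, 164, 171, 167, 166, 169, 123, 71]
232 [216, 214, 217, 218, 218, 200, 198, 193, 192, 212, 183, 205, 181, 204, 200, 142, 68, 95, 139, 119, 198, 183, 203, 198, 190, 210, 181, 202, 193, 208, 217, 217, 213, 214, 156, 74]
233 [219, 215, 217, 219, 218, 201, 191, 210, 199, 209, 183, 204, 190, 206, 200, 141, 64, 85, 135, 120, 197, 183, 203, 200, 187, 210, 189, 206, 181, 204, 218, 217, 214, 213, 154, 68]
234 [218, 218, 218, 219, 219, 200, 199, 212, 218, 219, 183, 203, 207, 213, 200, 142, 62, 61, 131, 114, 196, 200, 211, 198, 189, 211, 208, 213, 179, 203, 218, 218, 216, 217, 156, 71]
235 [217, 217, 218, 219, 218, 208, 214, 219, 217, 219, 190, 208, 218, 218, 200, 153, 81, 56, 152, 116, 197, 217, 218, 200, 188, 210, 217, 218, 182, 204, 218, 217, 217, 216, 158, 71]
236 [205, 206, 206, 206, 208, 214, 218, 219, 218, 219, 208, 213, 218, 218, 210, 178, 109, 58, 167, 129, 196, 218, 218, 208, 202, 213, 218, 218, 190, 206, 218, 218, 217, 215, 157, 71]
237 [159, 161, 157, 159, 161, 178, 186, 187, 188, 189, 191, 188, 189, 190, 189, 170, 103, 54, 159, 122, 171, 191, 196, 194, 199, 203, 206, 209, 195, 202, 205, 212, 217, 215, 158, 71]
238 [70, 72, 76, 74, 70, 69, 68, 67, 68, 67, 69, 62, 62, 61, 61, 53, 53, 59, 123, 96, 84, 96, 109, 101, 128, 142, 155, 164, 160, 162, 150, 176, 185, 186, 134, 72]
[221, 221, 221, 222, 221, 212, 217, 222, 220, 222, 193, 211, 221, 221, 203, 166, 171, 213, 224, 222, 222, 220, 221, 202, 191, 213, 221, 221, 185, 206, 221, 221, 221, 220, 167, 104]
```

View pics/cmp.png

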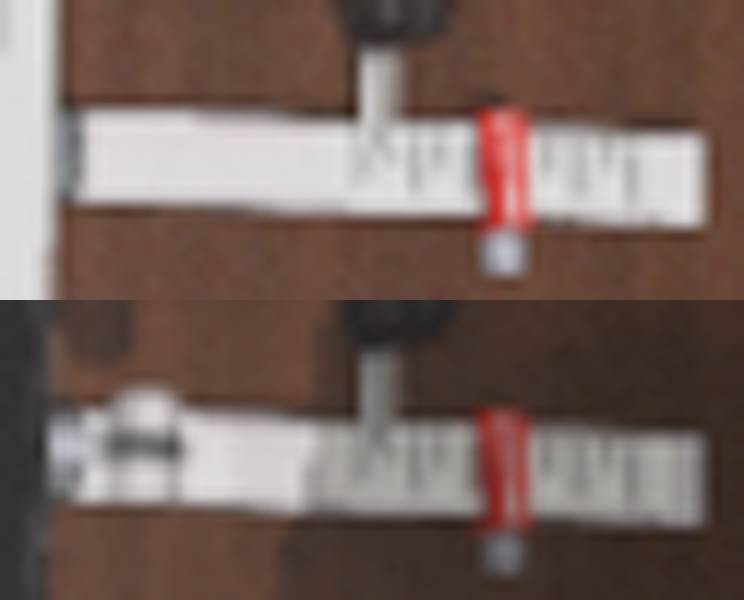

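```bash
cat > fit.py <<'E'
from cell import *
from h import *
from scipy.ndimage import gaussian_filter1d
import cv2
T=[camera("top") for _ in range(4)]
now=np.mean([t["pixels"].astype(float) for t in T],0); c=T[0]
K=10; rows=[234,235,236]; c0=397; n=33
xf=c0-.5+(np.arange(n*K)+.5)/K
cov=lambda a,b:np.clip((xf+.05-a)*K,0,1)*np.clip((b+.05-xf)*K,0,1)
def model(p,freeline=True):
    z,m,sl,L,TR,lc,w,sg,bar,side,top,line,amp=p
    out=[]
    for r in rows:
        o=sl*(r-235); v=np.full(n*K,bar)
        for k in(0,10,20,40,50): v-=amp*cov(z+o+m*k-.25,z+o+m*k+.25)
        TL=TR-3.69
        for a,b,g in((L,TL,side),(TL,TR,top),(lc-w/2,lc+w/2,line)):
            q=cov(a+o,b+o); v=v*(1-q)+g*q
        out.append(gaussian_filter1d(v,sg*K).reshape(n,K).mean(1))
    return np.array(out)
for name,img in(("top0",cv2.imread("pics/top0.png").astype(float)),("now",now)):
    y=img[234:237,c0:c0+n,1]; 
    if name=="now": print(y[1].round().tolist())
    b=np.percentile(y,90)
    p0=[401.3,.458,.03,411.2,415.5,414.2,.6,.4,b,b*.25,b*.25,b,b*.4]
    r=least_squares(lambda p:(model(p)-y).ravel(),p0,bounds=([400,.44,-.2,410.2,414.5,413,.2,.2,50,0,0,b*.6,0],[403,.475,.3,412.3,416.5,415.2,1.2,.8,255,120,120,b*1.3,255]))
    p=r.x; print(name,p.round(3),"rms",np.sqrt(np.mean(r.fun**2)).round(2),"apparent line mm",(p[5]-p[0])/p[1],"topcentre",(p[4]-1.845-p[0])/p[1],"base centre",(p[3]+1.83-p[0])/p[1])
E
python3 fit.py
```

```text
top0 [4.01550e+02 4.53000e-01 7.60000e-02 4.11300e+02 4.15466e+02 4.14209e+02
 7.50000e-01 3.85000e-01 2.15726e+02 8.72420e+01 5.68570e+01 2.36535e+02
 6.39910e+01] rms 7.49 apparent line mm 27.920395551932085 topcentre 26.62401514087603 base centre 25.540443473900037
[170.0, 154.0, 165.0, 167.0, 157.0, 161.0, 166.0, 166.0, 165.0, 140.0, 154.0, 166.0, 166.0, 148.0, 106.0, 57.0, 42.0, 97.0, 74.0, 143.0, 164.0, 164.0, 147.0, 137.0, 157.0, 164.0, 164.0, 130.0, 149.0, 163.0, 162.0, 147.0, 143.0]
now [4.01572e+02 4.53000e-01 7.60000e-02 4.11042e+02 4.15466e+02 4.14179e+02
 7.59000e-01 3.53000e-01 1.59649e+02 9.53100e+01 4.03100e+01 1.47500e+02
 4.70210e+01] rms 7.58 apparent line mm 27.837054732920993 topcentre 26.60498455500093 base centre 24.952698846372225
```

{"api": "send_rows", "payload": {
  "steps": [
    [0, [4, 0.3, 0], 0],
    [0, [8, 0.3, 0], 0],
    [0, [11, 0.3, 0], 0],
    [0, [13.5, 0.3, 0], 0],
    [0, [15, 0.3, 0], 0],
    [0, [15.9, 0.3, 0], 0],
    [0, [15.9, 0.3, 0], 0],
    [-1, [15.9, 0.3, 0], 0],
    [-1, [15.9, 0.3, 0], 0],
    [-1, [15.9, 0.3, 0], 0],
    [-1, [15.9, 0.3, 0], 0],
    [-1, [15.9, 0.3, 0], 0],
    [-1, [15.9, 0.3, 0], 0],
    [-1, [15.9, 0.3, 0], 0]
  ]
}}

```text
t: 19.15
position: [0.5155, -0.1668, 0.0387]
tcp_rot: [[0.002, -0.009, -1.0], [-0.0, -1.0, 0.009], [-1.0, 0.0, -0.002]]
contact_force: [-1.3, 1.3, 8.1]
opening: 0.0085
```

{"api": "send_rows", "payload": {
  "steps": [
    [-1, [0, 0.3, 0], 0],
    [-1, [0, 0.7, 0], 0],
    [-1, [0, 1.1, 0], 0],
    [-1, [0, 1.5, 0], 0],
    [-1, [0, 1.9, 0], 0],
    [-1, [0, 2.3, 0], 0],
    [-1, [0, 2.6, 0], 0],
    [-1, [0, 2.6, 0], 0],
    [-1, [0, 2.6, 0], 0]
  ]
}}

```text
t: 20.05
position: [0.5151, -0.1922, 0.0386]
tcp_rot: [[0.001, -0.008, -1.0], [0.0, -1.0, 0.008], [-1.0, -0.0, -0.001]]
contact_force: [-3.0, 6.5, 9.3]
opening: 0.0087
```

Run:
```python
from h import *; from cell import *
import cv2
C=[camera("top") for _ in range(4)]
b=np.mean([t["pixels"].astype(float) for t in C],0).astype(np.uint8)
cv2.imwrite("pics/top5.png",b); S=camera("scene"); cv2.imwrite("pics/sc5.png",S["pixels"])
f=lambda i:cv2.resize(i[220:245,372:434],None,fx=12,fy=12,interpolation=cv2.INTER_CUBIC)
g=cv2.resize(S["pixels"][165:215,285:409],None,fx=6,fy=6,interpolation=2)
cv2.imwrite("pics/cmp5.png",np.vstack([f(b),g]))
print(np.round(get_obs()["position"],4),get_obs()["contact_force"].round(1))
```

```text
[ 0.5151 -0.1921  0.0387] [-3.8  5.4 11.1]
```

View pics/cmp5.png

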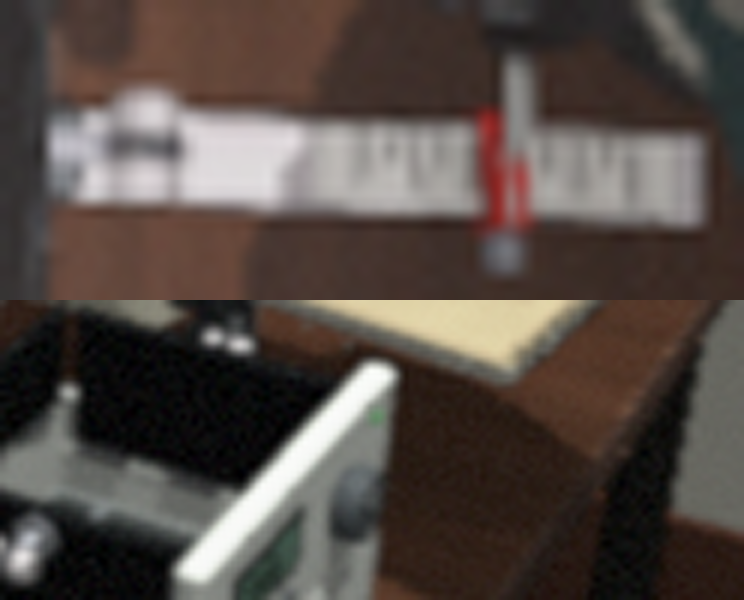

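Run:
```python
import cv2,numpy as np
a=cv2.imread("pics/top5.png").astype(float).mean(2)
for r in(233,234,235,236): print(r,a[r,397:412].round().astype(int).tolist(),a[r,416:430].round().astype(int).tolist())
for r in (233,234,235,236):
    out=[]
    for c in(401.5,406,410.5,419.7,424.3):
        i=np.arange(int(round(c))-2,int(round(c))+3); w=np.clip(np.percentile(a[r,i],90)-a[r,i]-2,0,None); out.append(round(float((w*i).sum()/w.sum()),2))
    print(r,out)
b=cv2.imread("pics/top5.png").astype(int)
for r in(226,227,228,229,230): print(r,b[r,410:420].mean(1).round().astype(int).tolist(), cv2.imread("pics/top0.png")[r,398:410].mean(1).round().astype(int).tolist())
```

```text
233 [158, 172, 181, 183, 164, 154, 174, 164, 174, 147, 165, 147, 153, 148, 104] [150, 131, 150, 148, 136, 157, 137, 152, 129, 149, 162, 163, 147, 143]
234 [159, 172, 181, 182, 165, 163, 178, 182, 183, 148, 158, 159, 160, 148, 104] [150, 147, 156, 147, 136, 155, 154, 159, 131, 148, 163, 163, 149, 145]
235 [158, 171, 182, 183, 172, 177, 182, 182, 182, 156, 158, 166, 164, 147, 111] [150, 164, 164, 147, 138, 155, 163, 162, 130, 148, 162, 163, 149, 145]
236 [147, 158, 166, 169, 175, 178, 181, 182, 180, 170, 164, 163, 164, 155, 133] [148, 164, 164, 154, 149, 159, 163, 164, 137, 151, 162, 162, 148, 145]
233 [402.32, 406.74, 411.57, 420.57, 423.38]
234 [401.62, 406.87, 411.51, 419.72, 424.01]
235 [401.29, 406.84, 411.46, 419.82, 424.29]
236 [400.42, 407.17, 411.61, 419.79, 424.31]
226 [49, 49, 49, 48, 122, 123, 80, 49, 47, 48] [81, 82, 78, 68, 181, 176, 150, 107, 71, 75, 80, 74]
227 [51, 46, 49, 51, 122, 129, 86, 48, 50, 48] [82, 81, 80, 68, 187, 178, 147, 105, 71, 76, 76, 71]
228 [49, 50, 49, 51, 122, 132, 88, 49, 48, 47] [75, 77, 70, 62, 186, 178, 146, 104, 71, 74, 74, 75]
229 [49, 50, 63, 63, 121, 133, 90, 48, 46, 48] [69, 73, 64, 63, 189, 178, 143, 101, 68, 71, 68, 69]
230 [118, 93, 83, 75, 124, 135, 107, 87, 88, 85] [174, 174, 174, 157, 195, 180, 172, 173, 155, 163, 155, 163]
```

{"api": "send_rows", "payload": {
  "steps": [
    [-1, [0, 0.03, 0], 0],
    [-1, [0, 0.05, 0], 0],
    [-1, [0, 0.05, 0], 0],
    [-1, [0, 0.05, 0], 0],
    [-1, [0, 0.05, 0], 0]
  ]
}}

```text
t: 20.8
position: [0.5151, -0.1926, 0.0386]
tcp_rot: [[0.001, -0.008, -1.0], [0.0, -1.0, 0.008], [-1.0, -0.0, -0.001]]
contact_force: [-4.1, 6.3, 9.5]
opening: 0.0089
```

Run:
```python
from cell import *
import cv2,numpy as np
T=camera("top")["pixels"];S=camera("scene")["pixels"]
cv2.imwrite("pics/fin.png",np.vstack([cv2.resize(T[180:290,240:440],(600,330),interpolation=2),cv2.resize(S[160:290,215:365][:67],(600,268),interpolation=2)]))
o=get_obs();print(o["t"],np.round(o["position"],4),o["contact_force"].round(1),o["opening"])
```

```text
20.9 [ 0.5151 -0.1925  0.0386] [-3.7  5.9  9.7] 0.008546311435681412
```

View pics/fin.png

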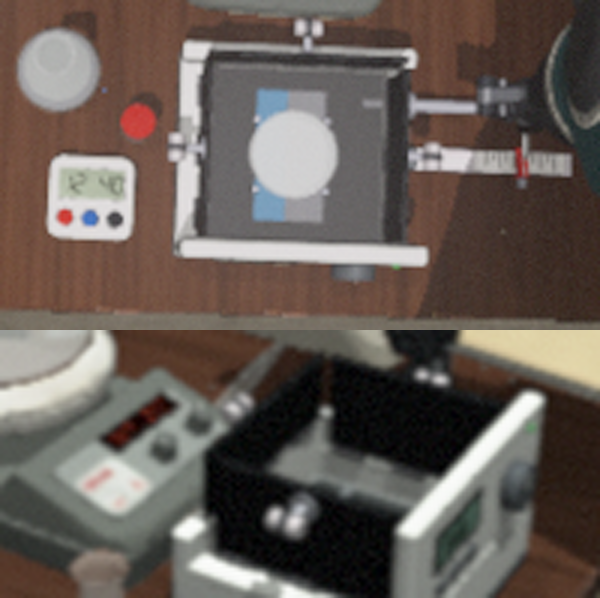

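```bash
python3 -c "
from cell import *
finish_job(); print(get_obs()['position'])"
```

```text
the job is handed in; nothing more can be done
the job is handed in; nothing more can be done
```

The job is handed in: I raised the rear, left and right walls to their stops in that order, then drew the shutter. The gripper is still holding the shutter handle at the mark. The robot clock read 20.9 s of the 66 s allowed.

- **Walls:** the last pictures show all three upright. The tool pushed each one about 15 N into its stop before letting go.
- **Surroundings:** the dish sits between its pins. The timer, flask and vial look undisturbed.
- **Shutter:** it is drawn about 25.7 mm by tool position and held against about 6 N of spring force.
- **Mark estimates:** they disagreed slightly. The rider's white line gave about 26.0 mm and its edges about 25 mm, so I aimed at 25.8 mm. The placing should be right to within about 1 mm. The pointer and rider were visible only from the top camera at the end.
- **High push on the left wall:** the tool briefly pressed the left pull down with about 52 N when I drove it slightly too low at the end of its arc. I eased off at once. This was finger-to-pull contact, not the arm or gripper body, but it is above the 40 N figure set for those.

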